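# Sweep loose bottle caps into the catch tray

## Robot

A 6-joint arm with a two-finger parallel gripper is mounted at the origin on the work surface. World frame = base frame: x ahead of the robot, y to its left, z up, the work surface at z = 0. Lengths are in m, angles in rad, forces in N, time in s.
With the tool pointing down it reaches from about 0.35 to 0.85 m from the base axis. Payload 8.1 kg.
Tool frame: the origin (TCP) lies on the mounting face of the last link; the fingertips stand 186 mm ahead of it and the grasp point (between the pads) lies 167 mm ahead of it; z points along the fingers, y is the direction in which the jaws open and shut (so a half turn about z gives the same grasp; the last joint's range is limited). The gripper opens to 93 mm and grips with 3 to 60 N. Pads are 15 mm wide; open, the fingers measure 128 mm over their backs; the gripper's body (75 mm by 188 mm) begins 65 mm behind the grasp point.
Start: joints at [1.198, 0.13, 1.488, -0, 1.523, -0.085], TCP at [0.17, 0.575, 0.405] pointing down, gripper open.
Joint ranges: [-2.96, 2.96], [-0.89, 2.26], [0.02, 2.5], [-1.34, 4.48], [0, 2.73], [-2.66, 2.66]. Speed limits (rad/s): [2.39, 2.39, 2.79, 3.14, 3.14, 3.14].

## Interface

Orientations are given as a rotation vector (axis times angle).
In Python, from plant import robot, read_camera, spotter gives the robot as it stands.
- The arm moves only by the tool arm_command, never from a script. Its arguments are lists of equal length, an entry for each row: "xyz": the shift along the world's x, y, z in cm, a list of three; "turn": the turn, a rotation vector about the world's x, y, z in rad, a list of three. A call has 1 to 12 rows; each row shifts and turns the commanded pose from where the row before left it; what a row does not reach is not made up. A row lasts 1/8 s, in which the tool goes at most 62.5 mm and 10.7 degrees, less where a joint would pass 70% of its speed; a pose out of reach is approached as far as the arm can. A call is refused whole if a number of a shift passes 6.25 or a number of a turn 0.188, either way. A call with a gripper value outside its range is refused whole. "gripper" is the finger opening in cm, from 0 to 9.3, set as the call begins (left out, the last holds). The fingers move at their own pace and stop on an object; "force" is the grip in N (left out, the last holds). Time passes only in rows, so rows that do not move let the fingers close. It gives the time, the measured TCP pose, the force and the opening at its end, in the units of the state.
- robot.read_state(): the state, without advancing time (a new reading comes with each control period).
- read_camera(name): name is "scene" or "top" or "wrist"; returns a dict with "frame" (480x640x3 uint8, red, green, blue), "z_map" (480x640 float32, m along the optical axis (not along the pixel's ray), 0 where there is no reading), "fx", "fy", "cx", "cy" (pixels), "eye" and "orientation" of the camera in the world. Camera axes: x right, y down, z forward; pixel columns grow to the right and rows downward; lengths in m; the calibration is good to about 2 mm. A picture is of the moment at which its call begins.
- robot.close_job(): hands the job in, once; it reports no verdict.
Trained networks look in a picture, given as the dict that the camera call returned (one of the last four; its "shot" number tells which), for a name from the list of things; names that differ only in an ending like _2 or _b are one class to them, and where a whole thing is asked for, a point or a joint stands for the part that bears it (a point fixed in the world has none). Each returns a list of dicts, best first, with "confidence" (0 to 1); they miss things now and then, are a little off and sometimes report something else, mostly with a low value. They report only what shows in the picture. A call takes as long as a camera call.
- spotter.masks_of(picture, query): "pixels" (480x640 bool, what is visible of it) and "centre" ([row, column] in pixels, amid what is visible of it).
The state is a dict: "t": time; "q": joint angles; "dq": joint speeds; "joint_torque": joint torques, N m; "tool_pos": TCP position; "orientation": TCP orientation; "force": force on the tool from outside, world axes, zero at the start; "wrist_torque": the same for the moment, N m; "opening": finger opening in m.
Only numpy, scipy, OpenCV 4.12 (cv2) and the standard library are available. Lean on these libraries where they do the work, as an engineer would, in place of code of your own. Each camera call takes 0.05 s, during which the arm holds its last target. There are 200 camera calls.

## Task

Clear the bench: sweep the three loose bottle caps along the bench top with your fingers, over the sloping lip and fully into the open-fronted steel tray. Push them only, never pick one up off the surface, and do not disturb the jar, the beaker, the pipette-tip box or the tube rack standing around them.

Things in the scene. Friction and masses are not known exactly. Their poses are not given: they have to be found in the camera images.
- cap1: One of three identical loose blue plastic bottle screw caps, a solid disc 38 mm in diameter and 18 mm high, about 12 g, lying flat on the white bench, closed top up. Origin: centre of its underside; z up. It slides when pushed and does not roll.
- cap2: One of three identical loose blue plastic bottle screw caps, a solid disc 38 mm in diameter and 18 mm high, about 12 g, lying flat on the white bench, closed top up. Origin: centre of its underside; z up. It slides when pushed and does not roll.
- cap3: One of three identical loose blue plastic bottle screw caps, a solid disc 38 mm in diameter and 18 mm high, about 12 g, lying flat on the white bench, closed top up. Origin: centre of its underside; z up. It slides when pushed and does not roll.
- tray: Fixed steel tray, open top and front. Origin: centre of underside, on the bench; x from open front to back wall, y across. Floor 2 mm thick; at the front a lip slopes up from bench level (x = -72 mm) to the floor (x = -58). Inside 200 mm wide (y -100 to 100), back wall at x = 70. Walls 4 mm thick, 25 mm high; side walls start at x = -70. A cap is fully in once its centre is past x = -39.
- jar: Loose closed jar with a white cap, 56 mm in diameter, 60 mm high. Origin: centre of its underside. Not to be disturbed.
- beaker: Loose open white plastic beaker, 60 mm across the rim, 65 mm high. Origin: centre of its underside. Not to be disturbed.
- tipbox: Loose blue pipette-tip box with a clear lid, 120 x 85 mm, 60 mm high. Origin: centre of its underside, x along its length. Not to be disturbed.
- rack: Loose white tube rack with six small capped tubes, 120 x 60 mm, 63 mm high over the tubes' caps. Origin: centre of its underside, x along its length. Not to be disturbed.

How it is judged:
At the end, for the whole second after the job is handed in: All three caps rest inside the tray, each cap's centre past the lip (tray x over -40 mm) and between the side and back walls, on the floor (underside centre under 22 mm) and still; the jar, beaker, tip box and rack stand upright within 15 mm of where they were (x of cap1 in the frame of tray between -0.04 and 0.07 m and y of cap1 in the frame of tray between -0.1 and 0.1 m and z of each of cap1, cap2, cap3 in the frame of tray below 0.022 m and linear speed of each of cap1, cap2, cap3 below 0.02 m/s and x of cap2 in the frame of tray between -0.04 and 0.07 m and y of cap2 in the frame of tray between -0.1 and 0.1 m and x of cap3 in the frame of tray between -0.04 and 0.07 m and y of cap3 in the frame of tray between -0.1 and 0.1 m and distance of each of jar, beaker, tipbox, rack from where it was at the start of the episode below 0.015 m and angle between each of jar, beaker, tipbox, rack's own z axis and vertical below 0.2 rad); the robot touches nothing.
It fails at once if a cap is picked up off the surface (its underside's centre over 25 mm above the bench) (height (world z) of any of cap1, cap2, cap3 above 0.025 m).
It fails at once if the jar is pushed 15 mm or more, or tipped (distance of jar from where it was at the start of the episode above 0.015 m or angle between jar's own z axis and vertical above 0.3 rad).
It fails at once if the beaker is pushed 15 mm or more, or tipped (distance of beaker from where it was at the start of the episode above 0.015 m or angle between beaker's own z axis and vertical above 0.3 rad).
It fails at once if the pipette-tip box is pushed 15 mm or more, or tipped (distance of tipbox from where it was at the start of the episode above 0.015 m or angle between tipbox's own z axis and vertical above 0.3 rad).
It fails at once if the tube rack is pushed 15 mm or more, or tipped (distance of rack from where it was at the start of the episode above 0.015 m or angle between rack's own z axis and vertical above 0.3 rad).
It also fails if it takes over 72 s, if anything falls off the work surface, if the arm or the gripper's body presses on something with over 40 N, if the wrist force passes 120 N, or if a joint passes its speed limit or range.

## Working session

There is one attempt and no reset: what is moved stays moved. The work goes in short steps, Python scripts to look and compute and a tool call to move; the robot and the scene stay as the last step left them, time stands still between calls to the robot, and variables do not carry over. Pictures are saved under pics/ and viewed, about 8 in all and at most 12, crops included, and the job is handed in when it is done.

Besides the shell and the picture viewer there is one more tool, called after "Emit:" as name(argument=value, ...) on one line, values as JSON. arm_command: Moves the arm, as the interface text tells. Its arguments: {"type":"object","properties":{"xyz":{"type":"array","items":{"type":"array","items":{"type":"number"}}},"turn":{"type":"array","items":{"type":"array","items":{"type":"number"}}},"gripper":{"type":"number"},"force":{"type":"number"}},"required":["xyz","turn"]}

```bash
mkdir -p pics; cat > h.py <<'E'
import numpy as np, cv2
from scipy.spatial.transform import Rotation as R
from plant import robot, read_camera, spotter
def rot(o):
    o=np.array(o,float)
    if o.shape==(3,3): return o
    return (R.from_rotvec(o) if o.size==3 else R.from_quat(o)).as_matrix()
def cloud(p):
    v,u=np.mgrid[:480,:640]; z=p["z_map"]
    c=np.stack([(u-p["cx"])/p["fx"]*z,(v-p["cy"])/p["fy"]*z,z],-1)
    return c@rot(p["orientation"]).T+np.array(p["eye"])
E
python3 - <<'E'
from h import *
p=read_camera("top"); print(p["eye"],p["orientation"])
cv2.imwrite("pics/top.png",p["frame"][...,::-1])
W=cloud(p)
for n in ["cap1","tray","jar","beaker","tipbox","rack"]:
    for m in spotter.masks_of(p,n):
        P=W[m["pixels"]&(p["z_map"]>0)]
        r=cv2.minAreaRect((P[:,:2]*1000).astype(np.float32))
        print(n,round(m["confidence"],2),np.round(m["centre"]),"med",np.median(P,0).round(3),"rect",np.round(r[0]),np.round(r[1]),round(r[2]),"z",np.percentile(P[:,2],[2,98]).round(3))
s=robot.read_state(); print(s["tool_pos"],s["orientation"],s["t"])
p=read_camera("scene"); cv2.imwrite("pics/scene.png",p["frame"][...,::-1])
E
```

```text
[0.39002401 0.01423355 0.82170338] [-2.09925157  2.15241926 -0.22739794]
cap1 0.97 [288. 379.] med [ 0.452 -0.101  0.019] rect [ 453. -102.] [35. 38.] 43 z [0.01  0.022]
cap1 0.83 [284. 264.] med [0.461 0.101 0.019] rect [461. 100.] [37. 36.] 1 z [0.012 0.022]
cap1 0.73 [283. 324.] med [ 0.464 -0.003  0.019] rect [465.  -3.] [40. 38.] 63 z [0.001 0.022]
tray 0.71 [189. 369.] med [ 0.631 -0.093  0.003] rect [633. -94.] [156. 217.] 6 z [0.    0.027]
jar 0.74 [273. 147.] med [0.479 0.292 0.06 ] rect [480. 298.] [50. 52.] 8 z [0.016 0.064]
beaker 0.86 [272. 498.] med [ 0.474 -0.308  0.037] rect [ 472. -297.] [58. 59.] 86 z [0.003 0.068]
tipbox 0.8 [171. 514.] med [ 0.649 -0.344  0.061] rect [ 668. -369.] [104. 155.] 65 z [0.009 0.064]
rack 0.82 [189. 129.] med [0.63  0.337 0.041] rect [636. 346.] [ 61. 121.] 80 z [0.007 0.065]
[0.17026753 0.57529554 0.40448458] [-4.50506950e-01 -3.10902137e+00  6.88617071e-04] 0.35
```

View pics/top.png

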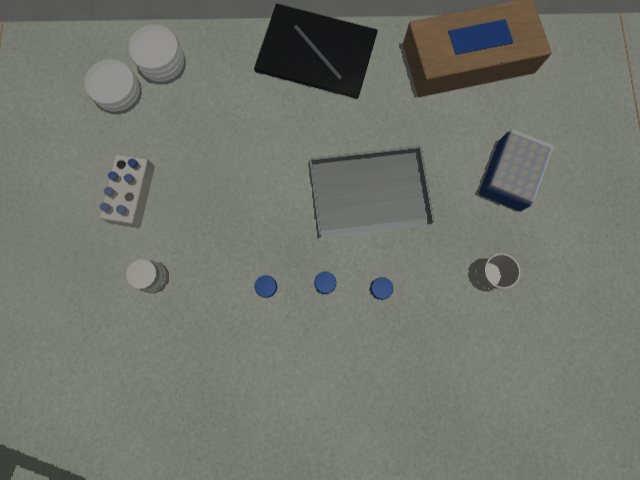

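View pics/scene.png

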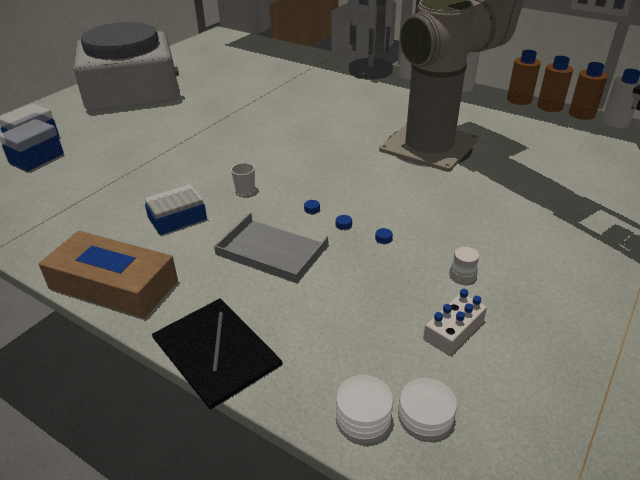

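The top view shows three blue caps in a row at about (264,284), (324,283) and (379,288). The open front of the tray faces them, with corners near (319,236) and (430,222). The other objects stand well to the sides. The tray is yawed about +6°, with its origin near (0.632, -0.094). I'll nearly close the fingers to a gap of about 24 mm, so each cap nests against two fingertips, and push from behind.

Emit:
arm_command(xyz=[[3.3, -5, -1], [3.3, -5, -1], [3.3, -5, -1], [3.3, -5, -1], [3.3, -5, -1], [3.3, -5, -1], [0.7, -5.2, -1], [0.7, -5.2, -1], [0.6, -5.2, -1], [0.6, -5.2, -1], [0.6, -5.2, -1]], turn=[[0, 0, 0.044], [0, 0, 0], [0, 0, 0], [0, 0, 0], [0, 0, 0], [0, 0, 0], [0, 0, 0], [0, 0, 0], [0, 0, 0], [0, 0, 0], [0, 0, 0]], gripper=2.4, force=20)

```text
t: 1.78
tool_pos: [0.4002, 0.0137, 0.2949]
orientation: [0.382, 3.117, 0.0]
force: [1.4, -0.3, -0.7]
opening: 0.0239
```

Emit:
arm_command(xyz=[[0.3, -5.2, -1], [0.3, -5.2, -1], [0, 0, 0], [0, 0, 0]], turn=[[0, 0, 0], [0, 0, 0], [0, 0, 0], [0, 0, 0]])

```text
t: 2.28
tool_pos: [0.4062, -0.0885, 0.2748]
orientation: [-0.384, -3.118, -0.001]
force: [0.0, 1.3, -0.2]
opening: 0.0238
```

Emit:
arm_command(xyz=[[0, -0.2, -2.5], [0, 0, -2.5], [0, 0, -2], [0, 0, -1.2], [0, 0, 0], [0, 0, 0]], turn=[[0, 0, 0], [0, 0, 0], [0, 0, 0], [0, 0, 0], [0, 0, 0], [0, 0, 0]])

```text
t: 3.02
tool_pos: [0.4068, -0.0904, 0.1936]
orientation: [0.381, 3.117, -0.0]
force: [-0.3, -0.0, 0.3]
opening: 0.024
```

```bash
python3 - <<'E'
from h import *
p=read_camera("top")
cv2.imwrite("pics/t2.png",cv2.resize(p["frame"][120:360,220:540,::-1],None,fx=2,fy=2))
W=cloud(p)
for u,v in [(319,236),(430,222),(310,160),(420,149)]:
    print(u,v,np.median(W[v-3:v+4,u-3:u+4].reshape(-1,3),0).round(3))
# tray wall tops
m=(W[...,2]>.02)&(W[...,2]<.03)&(W[...,0]>.53)&(W[...,0]<.74)&(W[...,1]>-.23)&(W[...,1]<.04)
P=W[m]; r=cv2.minAreaRect((P[:,:2]*1000).astype(np.float32)); print(len(P),r,cv2.boxPoints(r).round())
E
```

```text
319 236 [0.548 0.005 0.002]
430 222 [ 0.569 -0.197  0.004]
310 160 [0.689 0.018 0.014]
420 149 [ 0.707 -0.185  0.021]
745 ((629.6409301757812, -90.5093994140625), (144.48187255859375, 208.2829132080078), 5.5980048179626465) [[ 548.    6.]
 [ 568. -201.]
 [ 712. -187.]
 [ 691.   20.]]
```

View pics/t2.png

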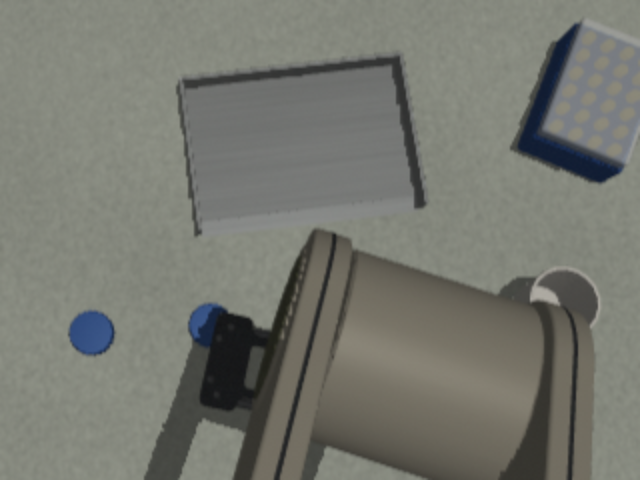

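The crop shows the tray front clear, with wall corners at (548,6) and (568,-201) mm. That puts the tray origin near (0.628,-0.091) with a yaw of 5.6°. Next I push the right-hand cap.

Emit:
arm_command(xyz=[[1.2, -0.27, 0], [1.2, -0.27, 0], [1.2, -0.27, 0], [1.2, -0.27, 0], [1.2, -0.27, 0], [1.2, -0.27, 0], [1.2, -0.27, 0], [1.2, -0.27, 0], [1.2, -0.27, 0], [1.2, -0.27, 0], [1.2, -0.27, 0], [1.2, -0.27, 0]], turn=[[0, 0, 0], [0, 0, 0], [0, 0, 0], [0, 0, 0], [0, 0, 0], [0, 0, 0], [0, 0, 0], [0, 0, 0], [0, 0, 0], [0, 0, 0], [0, 0, 0], [0, 0, 0]])

```text
t: 4.58
tool_pos: [0.5511, -0.1232, 0.1927]
orientation: [-0.382, -3.118, -0.0]
force: [0.0, 1.2, 0.2]
opening: 0.024
```

Emit:
arm_command(xyz=[[1.2, -0.25, 0], [1.2, -0.25, 0], [1.2, -0.25, 0], [1.2, -0.25, 0], [1.2, -0.25, 0], [1.0, -0.2, 0], [0.8, -0.15, 0], [0, 0, 0], [-1.5, 0.3, 0]], turn=[[0, 0, 0], [0, 0, 0], [0, 0, 0], [0, 0, 0], [0, 0, 0], [0, 0, 0], [0, 0, 0], [0, 0, 0], [0, 0, 0]])

```text
t: 5.7
tool_pos: [0.6135, -0.1361, 0.1928]
orientation: [0.382, 3.118, -0.0]
force: [0.1, -0.3, -0.5]
opening: 0.0241
```

Emit:
arm_command(xyz=[[-1.5, 0.3, 0], [0, 0, 3], [0, 0, 4], [0, 0, 1], [-4, 2, 0], [-4.5, 3, 0], [-4.5, 3, 0], [-4.0, 2, 0]], turn=[[0, 0, 0], [0, 0, 0], [0, 0, -0.127], [0, 0, -0.127], [0, 0, 0], [0, 0, 0], [0, 0, 0], [0, 0, 0]])

```text
t: 6.7
tool_pos: [0.4264, -0.032, 0.2723]
orientation: [-0.773, -3.044, -0.0]
force: [0.6, 0.7, 0.9]
opening: 0.0241
```

```bash
cat > look.py <<'E'
from h import *
import sys
p=read_camera("top"); W=cloud(p)
O=np.array([.628,-.091]); a=np.radians(5.6); A=np.array([[np.cos(a),np.sin(a)],[-np.sin(a),np.cos(a)]])
for m in spotter.masks_of(p,"cap1"):
    P=W[m["pixels"]&(p["z_map"]>0)]; P=P[P[:,2]<.04]
    if len(P)<5: continue
    c=np.array(cv2.minAreaRect((P[:,:2]*1000).astype(np.float32))[0])/1000
    print(round(m["confidence"],2),len(P),"xy",c.round(3),"tray mm",(A@(c-O)*1000).round(),"ztop",np.median(P[:,2]).round(3))
for n in ["jar","beaker","tipbox","rack"]:
    for m in spotter.masks_of(p,n)[:1]:
        print(n,round(m["confidence"],2),np.median(W[m["pixels"]],0).round(3))
s=robot.read_state(); print(s["tool_pos"],s["orientation"],s["t"])
cv2.imwrite(sys.argv[1],p["frame"][...,::-1])
E
python3 look.py pics/t3.png
```

```text
0.74 384 xy [0.462 0.101] tray mm [-147.  207.] ztop 0.019
0.64 338 xy [ 0.651 -0.143] tray mm [ 18. -54.] ztop 0.021
jar 0.56 [0.479 0.292 0.06 ]
beaker 0.75 [ 0.473 -0.309  0.039]
tipbox 0.55 [ 0.649 -0.344  0.061]
[ 0.42915242 -0.03345502  0.27344096] [7.73735951e-01 3.04289251e+00 1.95503295e-05] 7.0
```

View pics/t3.png

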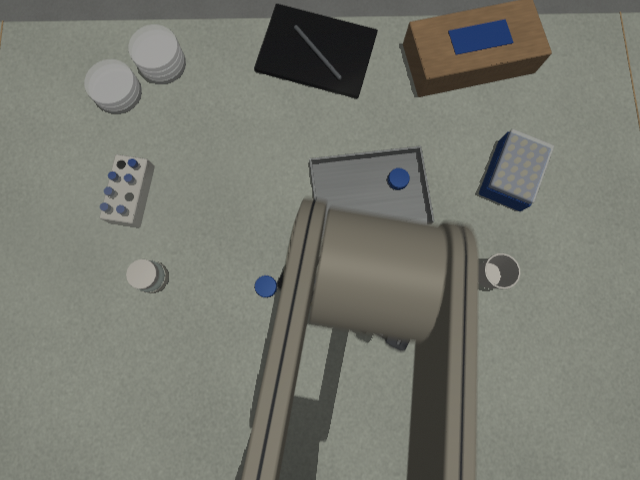

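The picture shows the first cap in the tray at (399,178), which is tray coordinates (18,-54) mm. Everything else is unmoved. Next is the middle cap.

Emit:
arm_command(xyz=[[-0.8, 5, 0], [0, 0, -2.5], [0, 0, -2.5], [0, 0, -2], [0, 0, -1], [0, 0, 0], [0, 0, 0]], turn=[[0, 0, 0.078], [0, 0, 0], [0, 0, 0], [0, 0, 0], [0, 0, 0], [0, 0, 0], [0, 0, 0]])

```text
t: 7.88
tool_pos: [0.421, 0.0167, 0.1935]
orientation: [0.655, 3.071, 0.0]
force: [-0.1, 0.4, 0.3]
opening: 0.0239
```

Emit:
arm_command(xyz=[[1.2, -0.53, 0], [1.2, -0.53, 0], [1.2, -0.53, 0], [1.2, -0.53, 0], [1.2, -0.53, 0], [1.2, -0.53, 0], [1.2, -0.53, 0], [1.2, -0.53, 0], [1.2, -0.53, 0], [1.2, -0.53, 0], [1.2, -0.53, 0], [1.2, -0.53, 0]], turn=[[0, 0, 0], [0, 0, 0], [0, 0, 0], [0, 0, 0], [0, 0, 0], [0, 0, 0], [0, 0, 0], [0, 0, 0], [0, 0, 0], [0, 0, 0], [0, 0, 0], [0, 0, 0]])

```text
t: 9.38
tool_pos: [0.5651, -0.047, 0.1927]
orientation: [0.655, 3.073, 0.0]
force: [-0.9, 0.2, 0.6]
opening: 0.0238
```

Emit:
arm_command(xyz=[[1.2, -0.53, 0], [1.2, -0.53, 0], [1.2, -0.53, 0], [1.2, -0.53, 0], [0.9, -0.4, 0], [0.6, -0.3, 0], [0, 0, 0], [-1.5, 0.6, 0], [-1.5, 0.6, 0], [0, 0, 3], [0, 0, 4], [0, 0, 1]], turn=[[0, 0, 0], [0, 0, 0], [0, 0, 0], [0, 0, 0], [0, 0, 0], [0, 0, 0], [0, 0, 0], [0, 0, 0], [0, 0, 0], [0, 0, 0], [0, 0, 0], [0, 0, 0]])

```text
t: 10.88
tool_pos: [0.5982, -0.0629, 0.2761]
orientation: [0.653, 3.068, 0.0]
force: [0.3, -0.6, 0.4]
opening: 0.0243
```

Emit:
arm_command(xyz=[[-2, 3, 0], [-2, 3, 0], [-2, 3, 0], [-2, 3, 0], [-2, 3, 0], [-2, 3, 0], [-1, 3, 0], [0, 0, 0], [0, 0, 0]], turn=[[0, 0, -0.165], [0, 0, -0.165], [0, 0, -0.165], [0, 0, -0.165], [0, 0, -0.165], [0, 0, -0.165], [0, 0, -0.16], [0, 0, 0], [0, 0, 0]])

```text
t: 12.0
tool_pos: [0.4671, 0.1468, 0.2722]
orientation: [-2.217, -2.226, 0.001]
force: [0.2, 0.6, 0.4]
opening: 0.0239
```

```bash
python3 look.py pics/t4.png
```

```text
0.82 380 xy [0.461 0.1  ] tray mm [-148.  207.] ztop 0.019
0.66 378 xy [ 0.648 -0.083] tray mm [20.  6.] ztop 0.021
0.56 371 xy [ 0.651 -0.143] tray mm [ 17. -54.] ztop 0.021
beaker 0.88 [ 0.473 -0.308  0.038]
tipbox 0.59 [ 0.649 -0.344  0.061]
rack 0.57 [0.677 0.342 0.042]
[0.46753021 0.14654993 0.27264564] [-2.22076074e+00 -2.22209243e+00  2.04192234e-04] 12.3
```

Two caps are in, at tray (20,6) and (17,-54) mm. The last cap goes sideways first, in front of the tray mouth.

Emit:
arm_command(xyz=[[-0.7, 0.2, 0], [0, 0, -2.5], [0, 0, -2.5], [0, 0, -2], [0, 0, -0.9], [0, 0, 0], [0, -1.2, 0], [0, -1.2, 0], [0, -1.2, 0], [0, -1.2, 0], [0, -1.2, 0], [0, -1.2, 0]], turn=[[0, 0, 0], [0, 0, 0], [0, 0, 0], [0, 0, 0], [0, 0, 0], [0, 0, 0], [0, 0, 0], [0, 0, 0], [0, 0, 0], [0, 0, 0], [0, 0, 0], [0, 0, 0]])

```text
t: 13.8
tool_pos: [0.4603, 0.0762, 0.1937]
orientation: [-2.221, -2.222, -0.0]
force: [0.3, 0.3, 0.5]
opening: 0.0241
```

Emit:
arm_command(xyz=[[0, -1.2, 0], [0, -1.2, 0], [0, -1.2, 0], [0, -1.2, 0], [0, -1.2, 0], [0, -1.2, 0], [0, -1.0, 0], [0, -1.0, 0], [0, -0.6, 0], [0, 0, 0], [0, 1.5, 0], [0, 1.5, 0]], turn=[[0, 0, 0], [0, 0, 0], [0, 0, 0], [0, 0, 0], [0, 0, 0], [0, 0, 0], [0, 0, 0], [0, 0, 0], [0, 0, 0], [0, 0, 0], [0, 0, 0], [0, 0, 0]])

```text
t: 15.3
tool_pos: [0.4602, 0.0104, 0.1937]
orientation: [-2.22, -2.222, -0.0]
force: [0.6, 0.1, -0.1]
opening: 0.0242
```

Emit:
arm_command(xyz=[[0, 1, 3], [0, 0, 4], [0, 0, 1], [-0.8, 2, 0], [-0.8, 2, 0], [-0.8, 2, 0], [-0.8, 2, 0], [-0.8, 2, 0], [-0.8, 2, 0], [0, 0, 0], [0, 0, 0]], turn=[[0, 0, 0], [0, 0, 0], [0, 0, 0.165], [0, 0, 0.165], [0, 0, 0.165], [0, 0, 0.165], [0, 0, 0.165], [0, 0, 0.165], [0, 0, 0.165], [0, 0, 0.165], [0, 0, 0.165]])

```text
t: 16.68
tool_pos: [0.4116, 0.1407, 0.2737]
orientation: [-0.121, -3.139, -0.0]
force: [-0.3, 0.0, -0.6]
opening: 0.0238
```

```bash
python3 look.py pics/t5.png
```

```text
0.93 377 xy [ 0.649 -0.083] tray mm [22.  6.] ztop 0.021
0.7 354 xy [ 0.651 -0.143] tray mm [ 18. -54.] ztop 0.021
0.65 357 xy [ 0.46  -0.043] tray mm [-163.   64.] ztop 0.019
beaker 0.76 [ 0.474 -0.308  0.038]
tipbox 0.74 [ 0.649 -0.344  0.061]
rack 0.83 [0.63  0.338 0.041]
[0.41210447 0.13952138 0.2736886 ] [-1.37219079e-01 -3.13848048e+00 -3.87675994e-05] 16.975
```

View pics/t5.png

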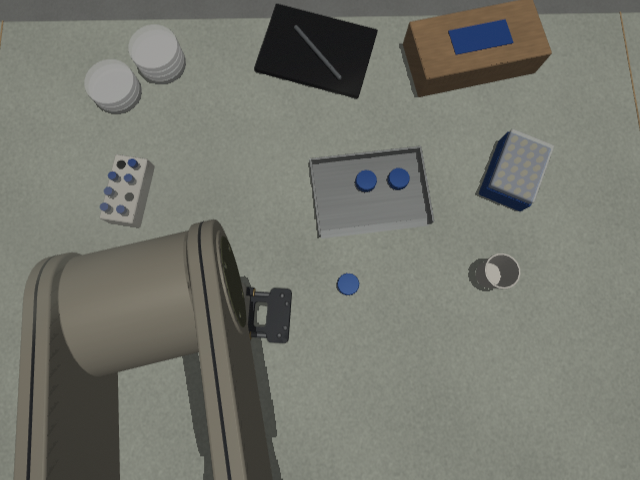

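The picture shows two caps in the tray at (366,181) and (399,178). The last cap is in front of the mouth at (348,284), which is (0.460,-0.043). Final push.

Emit:
arm_command(xyz=[[0, -4.6, 0], [0, -4.6, 0], [0, -4.6, 0], [0, -4.4, 0], [0, 0, -2.5], [0, 0, -2.5], [0, 0, -2], [0, 0, -1], [0, 0, 0], [0, 0, 0]], turn=[[0, 0, 0.1], [0, 0, 0], [0, 0, 0], [0, 0, 0], [0, 0, 0], [0, 0, 0], [0, 0, 0], [0, 0, 0], [0, 0, 0], [0, 0, 0]])

```text
t: 18.23
tool_pos: [0.4128, -0.0429, 0.1946]
orientation: [-0.023, 3.14, -0.0]
force: [-0.5, 0.7, 0.6]
opening: 0.0242
```

Emit:
arm_command(xyz=[[1.2, 0, 0], [1.2, 0, 0], [1.2, 0, 0], [1.2, 0, 0], [1.2, 0, 0], [1.2, 0, 0], [1.2, 0, 0], [1.2, 0, 0], [1.2, 0, 0], [1.2, 0.02, 0], [1.2, 0.02, 0], [1.2, 0.02, 0]], turn=[[0, 0, 0], [0, 0, 0], [0, 0, 0], [0, 0, 0], [0, 0, 0], [0, 0, 0], [0, 0, 0], [0, 0, 0], [0, 0, 0], [0, 0, 0], [0, 0, 0], [0, 0, 0]])

```text
t: 19.73
tool_pos: [0.5571, -0.0422, 0.1937]
orientation: [-0.024, 3.141, 0.0]
force: [-0.8, 0.3, 1.0]
opening: 0.0238
```

Emit:
arm_command(xyz=[[1.2, 0.05, 0], [1.2, 0.05, 0], [1.0, 0.05, 0], [0.8, 0.05, 0], [0.5, 0, 0], [0, 0, 0], [-1.5, 0, 0], [-1.5, 0, 0], [0, 0, 3], [0, 0, 5], [0, 0, 5], [0, 0, 0]], turn=[[0, 0, 0], [0, 0, 0], [0, 0, 0], [0, 0, 0], [0, 0, 0], [0, 0, 0], [0, 0, 0], [0, 0, 0], [0, 0, 0], [0, 0, 0], [0, 0, 0], [0, 0, 0]])

```text
t: 21.22
tool_pos: [0.5748, -0.0405, 0.3295]
orientation: [-0.024, 3.132, -0.002]
force: [0.4, -0.2, -0.8]
opening: 0.024
```

Emit:
arm_command(xyz=[[-3, 4, 0], [-3, 4, 0], [-3, 4, 0], [-2, 4, 0], [-1, 3, 0], [0, 0, 0], [0, 0, 0]], turn=[[0, 0, 0], [0, 0, 0], [0, 0, 0], [0, 0, 0], [0, 0, 0], [0, 0, 0], [0, 0, 0]])

```text
t: 22.1
tool_pos: [0.4531, 0.1493, 0.323]
orientation: [0.025, -3.141, 0.001]
force: [0.8, -1.2, -0.1]
opening: 0.0237
```

```bash
python3 look.py pics/t6.png; python3 - <<'E'
from h import *
cv2.imwrite("pics/s6.png",read_camera("scene")["frame"][...,::-1])
E
```

```text
0.9 387 xy [ 0.651 -0.086] tray mm [24.  3.] ztop 0.021
0.77 372 xy [ 0.655 -0.143] tray mm [ 22. -54.] ztop 0.021
0.74 355 xy [ 0.626 -0.038] tray mm [ 3. 53.] ztop 0.021
beaker 0.84 [ 0.474 -0.308  0.037]
tipbox 0.77 [ 0.648 -0.344  0.061]
[0.45354045 0.14907545 0.32361467] [ 2.19816368e-02 -3.14135020e+00  2.22138938e-04] 22.4
```

View pics/t6.png

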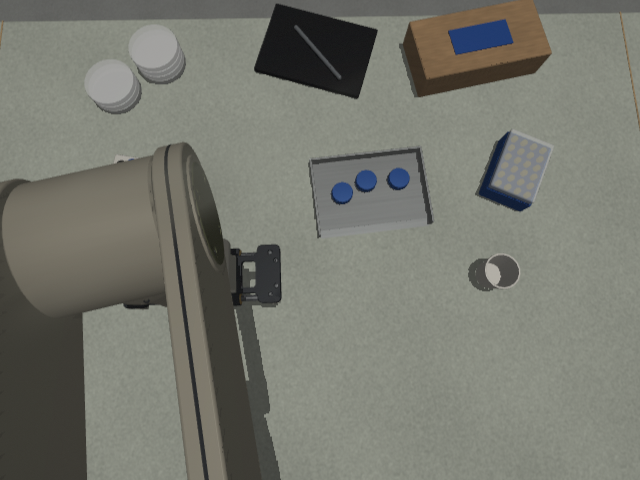

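View pics/s6.png

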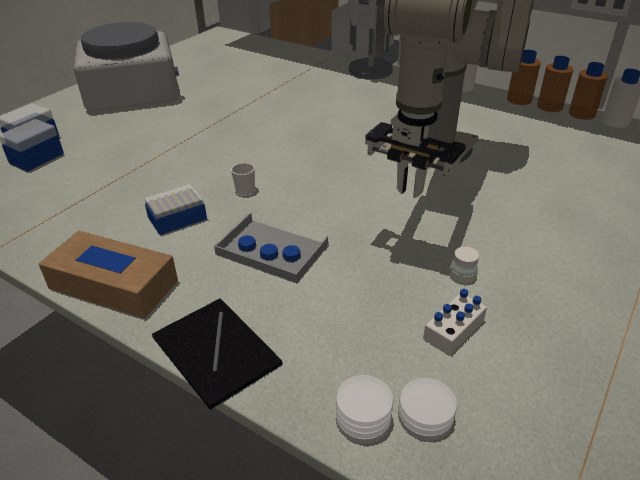

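The top view shows all three caps in the tray, at (342,193), (366,181) and (399,178). In the scene view the jar (465,263), rack (456,320), beaker (244,180) and tip box (176,208) stand where they were, and the arm is clear of everything.

```bash
python3 -c "
from plant import robot
print(robot.close_job())"
```

```text
the job is handed in; nothing more can be done
None
```

All three caps are in the tray, and I handed the job in at about 22 s. I swept them along the bench with the fingertips set about 24 mm apart. The right and middle caps went in with one push each. The left cap went sideways to the tray mouth first, then in.

- **Caps:** the last top view put them at tray (x, y) = (22, -54), (24, 3) and (3, 53) mm. Their tops were at about 21 mm, so they lie flat on the tray floor. I did not measure their speed.
- **Beaker and tip box:** both measured within about 1 mm of where they started.
- **Jar and rack:** the arm hid both in the last top view. The rack was last measured before the final push, unmoved to about 1 mm. The jar was last measured after the first push, also unmoved. The last scene view shows both upright in the same place as at the start.
- **Robot:** the gripper was raised and touching nothing at hand-in.

Two readings disagreed with the rest. One rack reading was off by about 47 mm while the arm partly hid it, and the next clear view put it back in place. The two caps already in the tray read 2–4 mm differently in the last view, which is about the camera's error.

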